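Change the applicator in the hand screw press

ROBOT

A 6-joint arm with a two-finger parallel gripper is mounted at the origin on the work surface. World frame = base frame: x ahead of the robot, y to its left, z up, the work surface at z = 0. Lengths are in m, angles in rad, forces in N, time in s.
With the tool pointing down it reaches from about 0.3 to 0.875 m from the base axis. Payload 6.4 kg.
Tool frame: the origin (TCP) lies on the front face of the gripper's body, between the roots of the fingers; the fingertips stand 64 mm ahead of it and the grasp point (between the pads) lies 45 mm ahead of it; z points along the fingers, y is the line along which they close (so a half turn about z gives the same grasp; the last joint's range is limited). The gripper opens to 88 mm and grips with 3 to 60 N. Pads are 18 mm wide; open, the fingers measure 123 mm over their backs; the gripper's body (75 mm by 187 mm) begins 45 mm behind the grasp point.
Start: joints at [-1.416, 0.181, 1.607, -0, 1.354, -0.206], TCP at [0.203, -0.538, 0.303] pointing down, gripper open.
Joint ranges: [-2.99, 2.99], [-0.89, 2.07], [0.3, 2.58], [-1.14, 4.28], [0, 2.63], [-3.12, 3.12]. Speed limits (rad/s): [2.57, 2.57, 3.01, 3.14, 3.14, 3.14].

INTERFACE

Orientations are given as a rotation vector (axis times angle).
In Python, from rig import robot, optics gives the robot as it stands.
- The arm moves only by the shell command python3 -m creep 'ROWS' [FORCE]. ROWS is JSON, a list of rows, each a list of 7 numbers: the opening, from -1 (shut) to 1 (fully open), then the shift along the tool's x, y, z in m, then the turn, a rotation vector about the tool's x, y, z in rad. A call has exactly 10 rows; each row is the pose to reach, as a shift and turn from the pose commanded when the call began, along the tool's axes at that moment; what a row does not reach only later rows make up. A row lasts 1/8 s, in which the tool goes at most 62.5 mm and 10.7 degrees, less where a joint would pass 70% of its speed; a pose out of reach is approached as far as the arm can. A call with a gripper value outside its range is refused whole. The fingers move at their own pace and stop on an object; FORCE is the grip in N (left out, the last holds). Time passes only in rows, so rows that repeat a pose let the fingers close, or fill a call up. It gives the time, the measured TCP pose, the force, the opening and the grip force at its end, in the units of the state.
- robot.observe(): the state, without advancing time (a new reading comes with each control period).
- optics.snapshot(name): name is "side" or "top"; returns (picture, depth): 420x560x3 uint8, red, green, blue; 420x560 float32, m along the optical axis (not along the pixel's ray), 0 where there is no reading.
- optics.camera_params(name): a dict with "intrinsics" (3x3 intrinsics, pixels), "rvec" (rotation vector, rad) and "tvec" (3), from world to camera coordinates, as OpenCV has them. Camera axes: x right, y down, z forward; pixel columns grow to the right and rows downward; lengths in m; the calibration is good to about 2 mm. A picture is of the moment at which its call begins. camera_params takes no time and is no camera call.
- robot.hand_in(): hands the job in; it is judged then, once.
The state is a dict: "time_s": time; "qpos": joint angles; "qd": joint speeds; "effort": joint torques, N m; "position": TCP position; "ee_rot": TCP orientation; "ft_force": force on the tool from outside, world axes, zero at the start; "wrist_torque": the same for the moment, N m; "grip_width": finger opening in m; "gripper_force": force on a finger pad.
Only numpy, scipy, OpenCV 4.12 (cv2) and the standard library are available. Lean on these libraries where they do the work, as an engineer would, in place of code of your own. Each camera call takes 0.05 s, during which the arm holds its last target. There are 200 camera calls.

TASK

Wind the press's crank anticlockwise (seen from above) through more than a full turn until the ram is up at its top stop, draw out the applicator that stands under the ram and stand it in the free bay of the tray, the one with the bare rubber pad. Then load the other studded applicator from the tray into the press: upright, between the side fences and fully home against the back stop, facing as the old one did, so that its stud stands under the ram. Leave the ram up and everything else where it is.

Things in the scene. Friction and masses are not known exactly. Their poses are not given: they have to be found in the camera images.
- crank (a joint): Crank angle in rad about the vertical ram axis: 0 = ram fully down, grows anticlockwise seen from above, stop at 7.8. Raises the ram 23 mm per turn; stays where it is left; dry friction about 0.12 N m (some 2 N at the grip). At the start it reads 0.2 to 0.8.
- crank_grip (a point): Point in the crank's grip: a flat upright black paddle 12 mm thick (along its circle), 24 mm wide (radially), 234 to 278 mm above the table, fixed to the crank arm (it does not spin). The point is in the paddle's middle, at 260 mm, 60 mm from the crank axis. Its x axis points from grip to axis, z up. Below is the arm, a steel bar, top at 234 mm.
- crank_axis (a point): Point on the crank's (and ram's) vertical axis, 260 mm above the table, fixed on the press; axes as the press: x to its rear, y to its left, z up.
- ram_rim (a point): Centre of the lower rim of the ram's cup (40 mm outside, 26 mm inside diameter, 18 mm deep), on the ram axis. With the ram down the rim is 82 mm above the table and encloses the stud of the applicator; at the top stop it is at 111 mm.
- seat (a point): Where the underside centre of a fully home applicator belongs, on the press bed 20 mm above the table; x to the press's rear, z up. Ram axis at x = +8 mm. Bed front edge at x = -72 mm. Two fences along x, 8 mm high, x = -40 to +45, inner faces at y = +-30.5 mm, flared over 22 mm in front of that; back stop 12 mm high, its face at x = +42 mm; open to the front (-x).
- press: Grey screw press, fixed; origin on the table under the ram axis, x to its rear, y to its left. Head 80 (x) x 220 (y) mm centred on the ram axis, 165 to 210 mm above the table, on two pillars 24 mm in diameter at x = +14, y = +-90 mm. The head bars a straight-down reach to the bed: come from the front (-x) with the tool tilted, about 40 degrees suits.
- applicator_old: Dark steel, 0.4 to 0.7 kg: plate 84 (x) x 56 (y) x 10 mm; centred on it a block 50 (x) x 36 (y) mm, top 60 mm above the underside, to grip across the 36 mm; on it a stud 16 mm in diameter, top at 75 mm, at x = +8 mm. Origin: underside centre; z up, x to its rear. Starts in the press, within 3 mm of home, rear to the back stop.
- applicator_new: Dark steel, 0.4 to 0.7 kg: plate 84 (x) x 56 (y) x 10 mm; centred on it a block 50 (x) x 36 (y) mm, top 60 mm above the underside, to grip across the 36 mm; on it a stud 16 mm in diameter, top at 75 mm, at x = +8 mm. Origin: underside centre; z up, x to its rear. Starts in the tray, rear to its rear rim. Has a low light cover 14 x 50 mm with a brass disc at its rear (x = 27 to 41 mm, up to 40 mm).
- stud_new (a point): Centre of the top of the replacement's stud, 75 mm above its underside, at its x = +8 mm.
- bay_pad: Dark rubber pad 84 x 56 x 0.6 mm on the floor (5 mm above the table) of the free bay; origin underside centre, x to the tray's rear. White tray 120 x 314 mm, three bays in a row at 100 mm pitch along y, each between two strips along x, 66 mm apart inside, 7 mm high above the floor; rear rim 20 mm high above the floor, its face 56 mm behind the pad's centre.
- stripper: Bystander in the third bay: a low steel unit on an 84 x 56 x 10 mm plate with a round column 40 mm in diameter, 45 mm tall in all, without stud. Origin: underside centre.
- screwdriver: Bystander: screwdriver 180 mm lying on the table.
- oil_bottle: Bystander: white bottle 44 mm in diameter, 110 mm tall.
- parts_bin: Bystander: small blue open bin 80 x 90 x 45 mm.
- spool: Bystander: grey plastic disc 60 mm in diameter, 24 mm high.
- gauge_block: Bystander: steel block 50 x 30 x 20 mm with a short stud.

How it is judged:
On the way, in this order (a step that is already met when the one before it is completed fails the run):
1. the ram is wound up to its top stop (crank beyond 7.2 rad) with the old applicator still in the press (value of joint crank above 7.2 rad and horizontal distance between applicator_old and seat below 0.03 m), for 0.2 s.
2. the old applicator stands released and upright in the free bay, on the pad (value of joint crank above 7.2 rad and x of applicator_old in the frame of bay_pad between -0.02 and 0.02 m and y of applicator_old in the frame of bay_pad between -0.009 and 0.009 m and z of applicator_old in the frame of bay_pad below 0.004 m and angle between applicator_old's own z axis and vertical below 0.08 rad and angle between the x axis of applicator_old and the x axis of bay_pad, either way round below 0.2 rad and linear speed of applicator_old below 0.02 m/s and contact force between applicator_old and the fingers below 0.1 N), for 0.2 s.
3. the replacement stands in the press, home against the back stop (value of joint crank above 7.2 rad and horizontal distance between stud_new and ram_rim below 0.005 m and z of applicator_new in the frame of seat below 0.003 m and angle between applicator_new's own z axis and vertical below 0.06 rad and angle between the x axis of applicator_new and the x axis of seat, either way round below 0.12 rad and linear speed of applicator_new below 0.02 m/s), for 0.2 s.
At the end, for the whole second after the job is handed in: Crank beyond 7.2 rad. Old applicator upright, released and at rest in the free bay, within 20 mm along, 9 mm across and 0.2 rad of the pad. Replacement upright and at rest on the press bed, its stud within 5 mm of the ram axis, within 0.12 rad of square (all of step 3 and x of applicator_old in the frame of bay_pad between -0.02 and 0.02 m and y of applicator_old in the frame of bay_pad between -0.009 and 0.009 m and z of applicator_old in the frame of bay_pad below 0.004 m and angle between applicator_old's own z axis and vertical below 0.08 rad and angle between the x axis of applicator_old and the x axis of bay_pad, either way round below 0.2 rad and linear speed of applicator_old below 0.02 m/s and contact force between applicator_old and the fingers below 0.1 N); the robot touches nothing.
It fails at once if a bystander (third unit, screwdriver, bottle, bin, disc or gauge block) is shoved more than 30 mm (distance of any of stripper, screwdriver, oil_bottle, parts_bin, spool, gauge_block from where it was at the start of the episode above 0.03 m).
It also fails if it takes over 72 s, if anything falls off the work surface, if the arm or the gripper's body presses on something with over 40 N, if the wrist force passes 120 N, or if a joint passes its speed limit or range.

## Working session

There is one attempt and no reset: what is moved stays moved. The work goes in short steps, Python scripts to look and compute and a shell command to move; the robot and the scene stay as the last step left them, time stands still between calls to the robot, and variables do not carry over. Pictures are saved under pics/ and viewed, at most 10 in all, crops included, and the job is handed in when it is done.

```bash
mkdir -p pics; ls
python3 - <<'E'
from rig import robot, optics
import cv2, numpy as np
for n in("top","side"):
    p,d=optics.snapshot(n); np.savez(f"{n}0.npz",p=p,d=d)
    cv2.imwrite(f"pics/{n}0.png",cv2.resize(p[:,:,::-1],(800,600),interpolation=cv2.INTER_CUBIC))
    print(n,optics.camera_params(n))
print(robot.observe())
E
```

```text
pics
top {'intrinsics': array([[416.94255917,   0.        , 279.75514905],
       [  0.        , 416.94255917, 210.98120676],
       [  0.        ,   0.        ,   1.        ]]), 'rvec': array([ 2.13163919, -2.17930541,  0.12344984]), 'tvec': array([0.03032402, 0.60833746, 1.05979701])}
side {'intrinsics': array([[380.4581993 ,   0.        , 285.39605039],
       [  0.        , 380.4581993 , 209.89097461],
       [  0.        ,   0.        ,   1.        ]]), 'rvec': array([ 0.92373433, -2.40530468,  1.14752539]), 'tvec': array([0.4595633, 0.3943698, 0.7729753])}
{'time_s': 0.1, 'qpos': array([-1.41631310e+00,  1.81448717e-01,  1.60788358e+00,  3.18036723e-05,
        1.35380717e+00, -2.06275279e-01]), 'qd': array([ 0.00065486, -0.0017637 , -0.00339148,  0.00051013,  0.00159173,
        0.00020236]), 'effort': array([ 9.67497326e-04, -4.34813011e+01, -3.42698479e+01,  7.06371618e-02,
        3.39246425e-02, -2.46838744e-05]), 'position': array([ 0.20294388, -0.53759432,  0.30192211]), 'ee_rot': array([-3.08910410e+00, -5.63322278e-01, -1.11619440e-04]), 'ft_force': array([-0.19897238, -0.72933799, -0.1569408 ]), 'wrist_torque': array([0.03444923, 0.03849139, 0.03203872]), 'gripper_force': 0.0, 'grip_width': 0.08819625790294118}
```

View pics/top0.png

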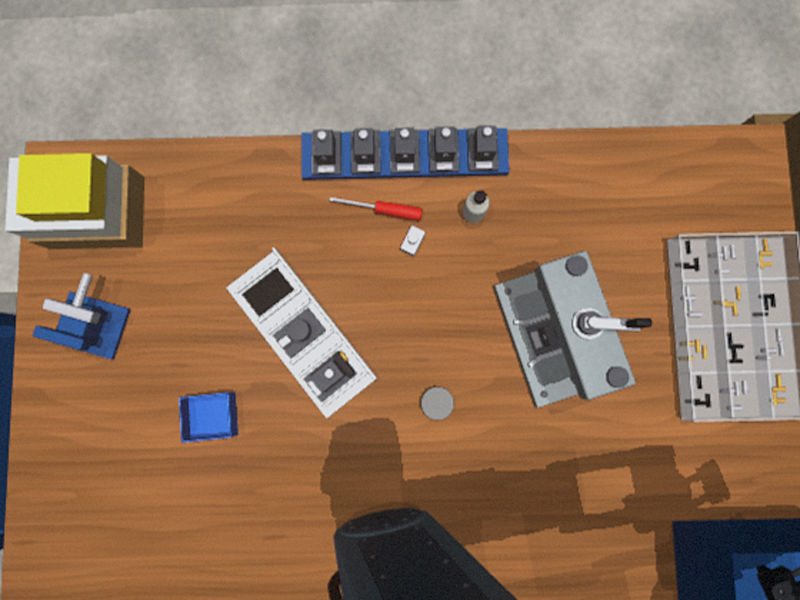

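View pics/side0.png

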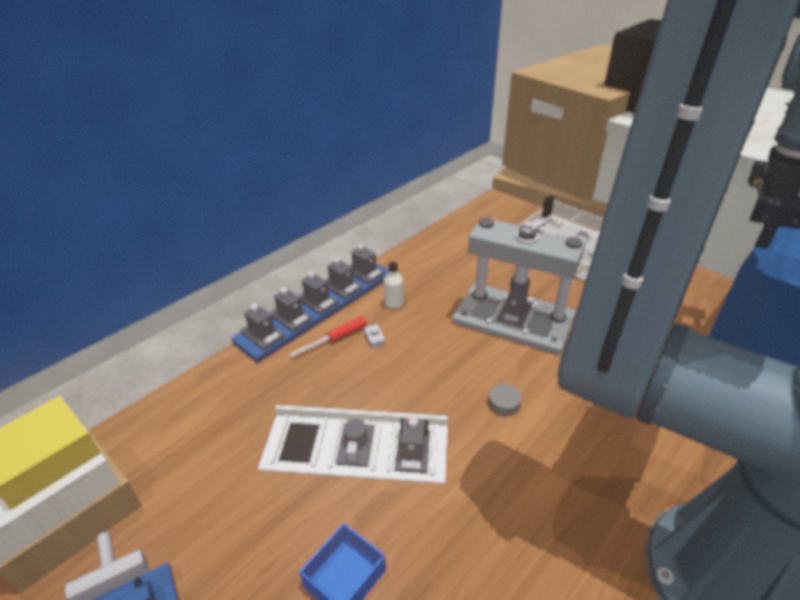

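The top view shows the tray at about (300,330), with the bare pad at (268,289), the stripper at (298,333) and the new applicator at (328,374). The press is at (565,330), open to the left, with its grip at (640,323). I'll enlarge both.

```bash
cat > h.py <<'E'
import numpy as np, cv2
from scipy.spatial.transform import Rotation as R
from rig import robot, optics
def cam(n):
    c=optics.camera_params(n); return c["intrinsics"],R.from_rotvec(c["rvec"]).as_matrix(),c["tvec"]
def w(n,u,v,z):
    K,Rm,t=cam(n); r=Rm.T@np.linalg.inv(K)@np.array([u,v,1.]); o=-Rm.T@t
    return o+r*(z-o[2])/r[2]
def wd(n,d):
    "cloud HxWx3 in world"
    K,Rm,t=cam(n); v,u=np.mgrid[:420,:560]
    P=np.stack([(u-K[0,2])/K[0,0]*d,(v-K[1,2])/K[1,1]*d,d],-1)
    return (P-t)@Rm
def px(n,p):
    K,Rm,t=cam(n); q=K@(Rm@np.asarray(p,float)+t); return q[:2]/q[2]
E
python3 - <<'E'
from h import *
p=np.load("top0.npz")["p"][:,:,::-1]
a=cv2.resize(p[170:295,155:275],(576,600),interpolation=cv2.INTER_CUBIC) # x4.8
b=cv2.resize(p[170:290,340:460],(600,600),interpolation=cv2.INTER_CUBIC) # x5
cv2.imwrite("pics/a.png",a);cv2.imwrite("pics/b.png",b)
C=wd("top",np.load("top0.npz")["d"])
def q(x,y): # 800-scale
    u,v=int(x*.7),int(y*.7); print((x,y),C[v,u].round(4),end=";")
for g in[(268,289),(298,333),(328,374),(576,265),(617,377),(640,323),(585,322),(540,340),(437,402),(475,210),(412,240),(210,415)]:q(*g)
print(); 
print(w("top",0,0,0),w("top",560,420,0))
E
```

```text
(268, 289) [0.6432 0.2689 0.0043];(298, 333) [0.5541 0.2036 0.0498];(328, 374) [0.4809 0.1454 0.0836];(576, 265) [ 0.6385 -0.2573  0.2171];(617, 377) [ 0.4665 -0.3081  0.2162];(640, 323) [ 0.5407 -0.3242  0.2819];(585, 322) [ 0.5484 -0.2605  0.233 ];(540, 340) [ 0.5351 -0.2388  0.0317];(437, 402) [ 0.4252 -0.0447  0.0274];(475, 210) [ 0.7686 -0.1223  0.072 ];(412, 240) [ 0.7242 -0.0076  0.0347];(210, 415) [0.4097 0.3729 0.008 ];
[1.25146023 0.81927864 0.        ] [ 0.06035011 -0.68585761  0.        ]
```

View pics/a.png

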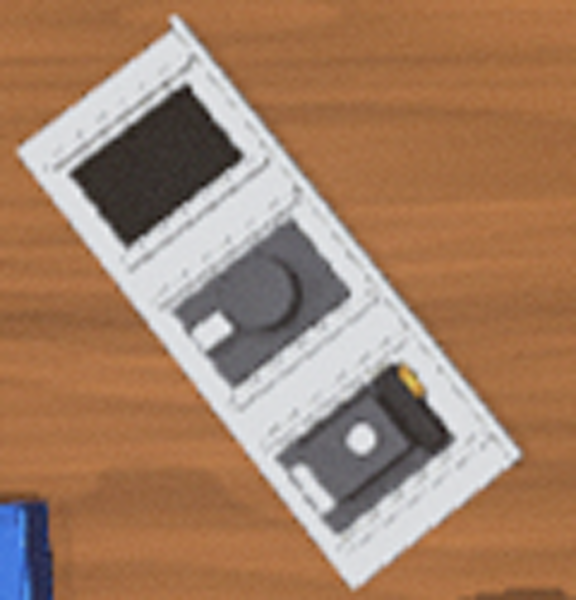

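View pics/b.png

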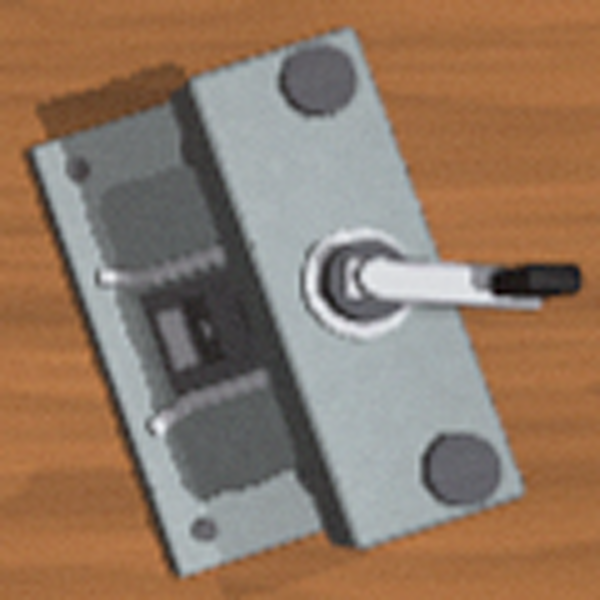

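The tray crop shows the pad corners at (188,85), (243,157), (128,245) and (72,175), and the stud at (361,440). The press crop shows the head corners at (352,28), (190,80), (357,547) and (523,492), the caps at (318,80) and (462,468), and the grip top at (537,280).

Run:
```python
from h import *
A=lambda x,y,z: w("top",155-.5+(x+.5)/4.8,170-.5+(y+.5)/4.8,z)
B=lambda x,y,z: w("top",340-.5+(x+.5)/5,170-.5+(y+.5)/5,z)
yaw=lambda v: np.arctan2(v[1],v[0])
pad=np.array([A(*c,.0056) for c in[(188,85),(243,157),(128,245),(72,175)]])
print("pad c",pad.mean(0),"yaw",yaw(pad[0]+pad[1]-pad[2]-pad[3]),yaw(pad[0]-pad[1])-np.pi/2, np.linalg.norm(pad[0]-pad[1]),np.linalg.norm(pad[1]-pad[2]))
tr=np.array([A(175,15,.025),A(520,457,.025)]);tf=np.array([A(18,150,.005),A(353,590,.005)])
print("tray rear yaw",yaw(tr[0]-tr[1])-np.pi/2,yaw(tf[0]-tf[1])-np.pi/2,np.linalg.norm(tr[0]-tr[1]))
print("stud",A(361,440,.08),"stripper col",A(258,292,.05))
hd=np.array([B(*c,.21) for c in[(352,28),(190,80),(357,547),(523,492)]])
print("head c",hd.mean(0),"yaw",yaw(hd[0]+hd[3]-hd[1]-hd[2]),yaw(hd[0]+hd[1]-hd[2]-hd[3])-np.pi/2,np.linalg.norm(hd[0]-hd[3]),np.linalg.norm(hd[0]-hd[1]))
print("caps",B(318,80,.216),B(462,468,.216))
print("screw",B(355,280,.233),"grip",B(537,280,.278))
# depth
D=np.load("top0.npz")["d"];C=wd("top",D);P=np.load("top0.npz")["p"]
def box(z0,z1,xr,yr):
    m=(C[...,2]>z0)&(C[...,2]<z1)&(C[...,0]>xr[0])&(C[...,0]<xr[1])&(C[...,1]>yr[0])&(C[...,1]<yr[1]);return C[m]
for n,a in dict(paddle=(.265,.3,(.45,.65),(-.36,-.2)),stud=(.072,.09,(.4,.55),(.08,.2)),head=(.2,.222,(.4,.7),(-.36,-.15))).items():
    q=box(*a);print(n,len(q),q.mean(0),cv2.minAreaRect((q[:,:2]*1000).astype(np.float32)))
# side: stud of new
D=np.load("side0.npz")["d"]
```

```text
pad c [0.63734798 0.26728063 0.0056    ] yaw -0.9226941323549609 -0.9309523420297613 0.05246185672061909 0.08105944318189742
tray rear yaw -0.9224432717064694 -0.9238395344323704 0.31394038233823124
stud [0.48018097 0.14381969 0.08      ] stripper col [0.56073857 0.20265521 0.05      ]
head c [ 0.54737128 -0.27054648  0.21      ] yaw -1.279857259873284 -1.2798010120097172 0.21552311500598634 0.07646785097691394
caps [ 0.63734014 -0.25800903  0.216     ] [ 0.46606501 -0.3102701   0.216     ]
screw [ 0.5470767  -0.26381268  0.233     ] grip [ 0.54185047 -0.32376632  0.278     ]
paddle 80 [ 0.54392712 -0.32853387  0.27582555] ((543.5703735351562, -329.9930419921875), (22.64108657836914, 11.998221397399902), 89.39888763427734)
stud 33 [0.4819813  0.14388222 0.07986614] ((482.0973205566406, 143.6084442138672), (14.926546096801758, 12.398167610168457), 88.75447082519531)
head 3363 [ 0.54625022 -0.2681829   0.21047833] ((548.295166015625, -270.7780456542969), (220.34988403320312, 81.27049255371094), 16.87264060974121)
```

```bash
cat >> h.py <<'E'
def down(psi): return R.from_euler("z",psi)*R.from_euler("x",np.pi)
def st():
    s=robot.observe(); return np.array(s["position"]),R.from_rotvec(s["ee_rot"]),s
def rel(pos,Rt,base=None):
    "shift and turn in tool axes from the base pose to the target"
    p,r=base or st()[:2]
    return np.r_[r.inv().apply(np.asarray(pos)-p),(r.inv()*Rt).as_rotvec()]
AX=np.array([.5478,-.2706]); PY=-1.280
E
python3 -m creep '[[1,0.02,0,-0.06,0,0,0.18],[1,0.08,-0.015,-0.06,0,0,0.36],[1,0.14,-0.03,-0.06,0,0,0.54],[1,0.20,-0.04,-0.06,0,0,0.72],[1,0.25,-0.05,-0.06,0,0,0.90],[1,0.30,-0.06,-0.06,0,0,1.08],[1,0.34,-0.07,-0.06,0,0,1.26],[1,0.37,-0.074,-0.06,0,0,1.44],[1,0.392,-0.074,-0.06,0,0,1.62],[1,0.392,-0.074,-0.06,0,0,1.80]]' 20
python3 - <<'E'
from h import *
p,r,s=st();print(s["qpos"],s["time_s"],s["ft_force"])
print(rel([.5436,-.330,.305],down(-1.641)).round(4))
E
```

```text
time_s: 1.35
position: [0.5448, -0.3291, 0.3618]
ee_rot: [-2.359, 2.075, 0.002]
ft_force: [0.2, -0.2, -0.3]
grip_width: 0.0881
gripper_force: 0.0
[-7.29691726e-01  2.76549094e-01  1.37290504e+00  3.14679037e-04
  1.49337024e+00  2.28408492e+00] 1.35 [ 0.19590265 -0.17096741 -0.27351156]
[0.0008 0.0013 0.0568 0.0007 0.0011 0.198 ]
```

```bash
python3 -m creep '[[1,0.0008,0.0013,0,0,0,0.1],[1,0.0008,0.0013,0.01,0,0,0.198],[1,0.0008,0.0013,0.03,0,0,0.198],[1,0.0008,0.0013,0.055,0,0,0.198],[1,0.0008,0.0013,0.0565,0,0,0.198],[-1,0.0008,0.0013,0.0565,0,0,0.198],[-1,0.0008,0.0013,0.0565,0,0,0.198],[-1,0.0008,0.0013,0.0565,0,0,0.198],[-1,0.0008,0.0013,0.0565,0,0,0.198],[-1,0.0008,0.0013,0.0565,0,0,0.198]]' 25
cat >> h.py <<'E'
def arc(a,n=10,rad=.060,phi=None,z=None):
    "rows along the crank circle, total turn a"
    p,r,s=st(); d=p[:2]-AX; ph=np.arctan2(d[1],d[0]) if phi is None else phi
    print("r",np.hypot(*d),"phi",ph,"q",s["qpos"].round(3),"F",s["ft_force"].round(1),"w",s["grip_width"],s["time_s"])
    for k in range(1,n+1):
        f=ph+a*k/n; t=[AX[0]+rad*np.cos(f),AX[1]+rad*np.sin(f),p[2] if z is None else z]
        print(rel(t,R.from_euler("z",a*k/n)*r).round(4)[[0,1,2,5]].tolist())
E
python3 - <<'E'
from h import *
arc(1.8)
E
```

```text
time_s: 2.6
position: [0.5425, -0.3314, 0.3064]
ee_rot: [-2.146, 2.294, -0.0]
ft_force: [-1.5, -0.5, -0.1]
grip_width: 0.0403
gripper_force: 0.0
r 0.06099492189706426 phi -1.6582012711312253 q [-0.735  0.311  1.441 -0.     1.389  2.473] F [-1.5 -0.5 -0.1] w 0.040280503587636116 2.6
[-0.0017, -0.0108, 0.0, -0.18]
[-0.0044, -0.0212, 0.0, -0.36]
[-0.0089, -0.031, 0.0, -0.54]
[-0.0151, -0.0399, 0.0, -0.72]
[-0.0227, -0.0475, 0.0, -0.9]
[-0.0316, -0.0536, 0.0, -1.08]
[-0.0414, -0.058, 0.0, -1.26]
[-0.0519, -0.0606, 0.0, -1.44]
[-0.0627, -0.0613, 0.0, -1.62]
[-0.0734, -0.06, -0.0, -1.8]
```

```bash
python3 -m creep '[[-1,0,0,0,0,0,0],[-1,0,0,0,0,0,0],[-1,0,0,0,0,0,0],[-1,0,0,0,0,0,0],[-1,-0.0012,-0.0054,0,0,0,-0.09],[-1,-0.0022,-0.0108,0,0,0,-0.18],[-1,-0.0046,-0.0212,0,0,0,-0.36],[-1,-0.0089,-0.031,0,0,0,-0.54],[-1,-0.0151,-0.0399,0,0,0,-0.72],[-1,-0.0227,-0.0475,0,0,0,-0.9]]'
python3 - <<'E'
from h import *
arc(1.8)
E
```

```text
time_s: 3.85
position: [0.5901, -0.3119, 0.3061]
ee_rot: [2.933, -1.123, -0.007]
ft_force: [-10.9, 1.7, 4.7]
grip_width: 0.0117
gripper_force: 25.0
r 0.05911770489666427 phi -0.7740894009688842 q [-0.663  0.383  1.348 -0.002  1.415  1.64 ] F [-10.9   1.7   4.7] w 0.011729292358406645 3.85
[0.0004, -0.0107, -0.0, -0.18]
[-0.0021, -0.0212, -0.0, -0.36]
[-0.0063, -0.0311, -0.0001, -0.54]
[-0.0123, -0.0401, -0.0001, -0.72]
[-0.0198, -0.0479, -0.0001, -0.9]
[-0.0286, -0.0542, -0.0, -1.08]
[-0.0383, -0.0588, -0.0, -1.26]
[-0.0487, -0.0616, 0.0, -1.44]
[-0.0595, -0.0625, 0.0001, -1.62]
[-0.0702, -0.0615, 0.0001, -1.8]
```

```bash
R='[[-1,-0.001,-0.0107,0,0,0,-0.18],[-1,-0.0038,-0.0211,0,0,0,-0.36],[-1,-0.0085,-0.0308,0,0,0,-0.54],[-1,-0.0149,-0.0396,0,0,0,-0.72],[-1,-0.0227,-0.047,0,0,0,-0.9],[-1,-0.0317,-0.0529,0,0,0,-1.08],[-1,-0.0417,-0.0571,0,0,0,-1.26],[-1,-0.0522,-0.0595,0,0,0,-1.44],[-1,-0.063,-0.0599,0,0,0,-1.62],[-1,-0.0736,-0.0584,0,0,0,-1.8]]'; echo skip >/dev/null
python3 -m creep '[[-1,-0.001,-0.0107,0,0,0,-0.18],[-1,-0.0038,-0.0211,0,0,0,-0.36],[-1,-0.0085,-0.0308,0,0,0,-0.54],[-1,-0.0149,-0.0396,0,0,0,-0.72],[-1,-0.0227,-0.047,0,0,0,-0.9],[-1,-0.0317,-0.0529,0,0,0,-1.08],[-1,-0.0417,-0.0571,0,0,0,-1.26],[-1,-0.0522,-0.0595,0,0,0,-1.44],[-1,-0.063,-0.0599,0,0,0,-1.62],[-1,-0.0736,-0.0584,0,0,0,-1.8]]'
python3 - <<'E'
from h import *
arc(1.8)
E
```

```text
time_s: 5.1
position: [0.5747, -0.222, 0.3061]
ee_rot: [2.702, 1.596, -0.008]
ft_force: [-5.2, -14.1, -1.6]
grip_width: 0.0112
gripper_force: 25.0
r 0.055485882085216584 phi 1.065676608526944 q [-0.559  0.268  1.495 -0.006  1.378 -0.054] F [ -5.2 -14.1  -1.6] w 0.011243652528756861 5.1
[0.0036, -0.0107, -0.0, -0.18]
[0.0007, -0.0211, -0.0, -0.36]
[-0.004, -0.0309, 0.0, -0.54]
[-0.0103, -0.0396, 0.0, -0.72]
[-0.0181, -0.047, 0.0001, -0.9]
[-0.0271, -0.0529, 0.0001, -1.08]
[-0.0371, -0.0572, 0.0002, -1.26]
[-0.0476, -0.0595, 0.0003, -1.44]
[-0.0584, -0.06, 0.0003, -1.62]
[-0.0691, -0.0585, 0.0004, -1.8]
```

```bash
python3 -m creep '[[-1,-0.003,-0.0107,0,0,0,-0.18],[-1,-0.0058,-0.0211,0,0,0,-0.36],[-1,-0.0105,-0.0308,0,0,0,-0.54],[-1,-0.0169,-0.0396,0,0,0,-0.72],[-1,-0.0247,-0.047,0,0,0,-0.9],[-1,-0.0337,-0.0529,0,0,0,-1.08],[-1,-0.0437,-0.0571,0,0,0,-1.26],[-1,-0.0542,-0.0595,0,0,0,-1.44],[-1,-0.065,-0.0599,0,0,0,-1.62],[-1,-0.0756,-0.0584,0,0,0,-1.8]]'
python3 - <<'E'
from h import *
arc(.9,5)
E
```

```text
time_s: 6.35
position: [0.4899, -0.2574, 0.3062]
ee_rot: [0.427, 3.107, -0.001]
ft_force: [12.6, -2.6, -7.5]
grip_width: 0.0116
gripper_force: 25.0
r 0.05942812540210698 phi 2.9170915021159636 q [-0.699  0.127  1.661  0.003  1.349 -1.998] F [12.6 -2.6 -7.5] w 0.011553557602123746 6.35
[-0.0009, -0.0107, 0.0, -0.18]
[-0.0043, -0.021, 0.0, -0.36]
[-0.0095, -0.0304, 0.0, -0.54]
[-0.0162, -0.0388, 0.0001, -0.72]
[-0.0244, -0.0459, 0.0001, -0.9]
```

```bash
python3 -m creep '[[-1,-0.0025,-0.0096,0,0,0,-0.16],[-1,-0.0045,-0.0188,0,0,0,-0.32],[-1,-0.0088,-0.0277,0,0,0,-0.48],[-1,-0.0139,-0.0358,0,0,0,-0.64],[-1,-0.0202,-0.043,0,0,0,-0.8],[0,-0.0202,-0.043,0,0,0,-0.8],[0,-0.0202,-0.043,0,0,0,-0.8],[0,-0.0202,-0.043,0,0,0,-0.8],[0,-0.0202,-0.043,-0.025,0,0,-0.8],[0,-0.0202,-0.043,-0.05,0,0,-0.65]]'
python3 - <<'E'
from h import *
arc(.9,2)
C=wd("top",optics.snapshot("top")[1])
m=(C[...,2]>.262)&(C[...,2]<.285)&(C[...,0]>.45)&(C[...,0]<.65)&(C[...,1]>-.36)&(C[...,1]<-.2)
q=C[m];print(len(q),q.mean(0) if len(q) else 0)
E
```

```text
time_s: 7.6
position: [0.4957, -0.3034, 0.3566]
ee_rot: [0.573, -3.088, -0.001]
ft_force: [-0.8, 0.7, -0.6]
grip_width: 0.0439
gripper_force: 0.0
r 0.06158029398062688 phi -2.579167486774677 q [-0.753  0.155  1.528 -0.     1.46  -2.691] F [-0.8  0.7 -0.6] w 0.043918170625023734 7.6
[-0.0125, -0.0241, -0.0, -0.45]
[-0.033, -0.0414, -0.0, -0.9]
0 0
```

```bash
python3 -m creep '[[0,0,0,0,0,0,0.186],[0,0,0,0,0,0,0.372],[0,0,0,0,0,0,0.558],[0,0,0,0,0,0,0.744],[0,0,0,0,0,0,0.93],[0,0,0,0,0,0,1.116],[0,0,0,0,0,0,1.302],[0,0,0,0,0,0,1.488],[0,0,0,0,0,0,1.674],[0,0,0,0,0,0,1.86]]'
python3 -m creep '[[0,0,0,0,0,0,0.186],[0,0,0,0,0,0,0.372],[0,0,0,0,0,0,0.558],[0,0,0,0,0,0,0.744],[0,0,0,0,0,0,0.93],[0,0,0,0,0,0,1.116],[0,0,0,0.02,0,0,1.13],[0,0,0,0.05,0,0,1.13],[-1,0,0,0.05,0,0,1.13],[-1,0,0,0.05,0,0,1.13]]'
python3 - <<'E'
from h import *
arc(1.8)
E
```

```text
time_s: 8.9
position: [0.4958, -0.3035, 0.3557]
ee_rot: [-2.134, -2.305, 0.0]
ft_force: [0.6, -0.6, 0.1]
grip_width: 0.0441
gripper_force: 0.0
time_s: 10.15
position: [0.4962, -0.3038, 0.3071]
ee_rot: [3.034, 0.812, 0.001]
ft_force: [1.0, -1.2, 0.5]
grip_width: 0.0263
gripper_force: 0.0
r 0.06142094518484973 phi -2.569742144356905 q [-0.753  0.192  1.586  0.     1.364  0.294] F [ 1.  -1.2  0.5] w 0.02625937327781739 10.15
[0.0029, 0.0106, 0.0, -0.18]
[0.0063, 0.0209, 0.0, -0.36]
[0.0114, 0.0303, 0.0, -0.54]
[0.0182, 0.0387, 0.0, -0.72]
[0.0264, 0.0458, 0.0, -0.9]
[0.0357, 0.0512, 0.0001, -1.08]
[0.0458, 0.055, 0.0001, -1.26]
[0.0564, 0.0568, 0.0001, -1.44]
[0.0672, 0.0567, 0.0001, -1.62]
[0.0778, 0.0547, 0.0001, -1.8]
```

```bash
python3 -m creep '[[-1,0,0,0,0,0,0],[-1,0,0,0,0,0,0],[-1,0.0015,0.0106,0,0,0,-0.18],[-1,0.005,0.0209,0,0,0,-0.36],[-1,0.0104,0.0303,0,0,0,-0.54],[-1,0.0172,0.0387,0,0,0,-0.72],[-1,0.0254,0.0458,0,0,0,-0.9],[-1,0.0347,0.0512,0,0,0,-1.08],[-1,0.0448,0.055,0,0,0,-1.26],[-1,0.0554,0.0568,0,0,0,-1.44]]'
python3 - <<'E'
from h import *
arc(1.08,6)
E
```

```text
time_s: 11.4
position: [0.5712, -0.3263, 0.3076]
ee_rot: [-1.738, -2.615, 0.005]
ft_force: [-10.2, -0.4, 5.8]
grip_width: 0.0122
gripper_force: 25.2
r 0.060373028645457794 phi -1.172639739140557 q [-0.698  0.359  1.376 -0.003  1.407 -1.095] F [-10.2  -0.4   5.8] w 0.012207469331653155 11.4
[0.0013, 0.0107, -0.0, -0.18]
[0.0042, 0.0211, -0.0001, -0.36]
[0.0089, 0.0308, -0.0001, -0.54]
[0.0153, 0.0396, -0.0001, -0.72]
[0.0231, 0.047, -0.0002, -0.9]
[0.0321, 0.0529, -0.0002, -1.08]
```

```bash
python3 -m creep '[[-1,0.0003,0.003,0,0,0,-0.05],[-1,0.0006,0.006,0,0,0,-0.1],[-1,0.001,0.009,0,0,0,-0.15],[-1,0.0015,0.012,0,0,0,-0.2],[-1,0.002,0.015,0,0,0,-0.25],[-1,0.003,0.018,0,0,0,-0.3],[-1,0.0042,0.0211,0,0,0,-0.36],[-1,0.0055,0.0245,0,0,0,-0.42],[-1,0.0068,0.0268,0,0,0,-0.46],[-1,0.0068,0.0268,0,0,0,-0.46]]'
python3 - <<'E'
from h import *
arc(.54,3); print(st()[2]["wrist_torque"])
E
```

```text
time_s: 12.65
position: [0.5926, -0.3095, 0.3076]
ee_rot: [-1.103, -2.938, 0.005]
ft_force: [-11.9, -0.4, 7.2]
grip_width: 0.0123
gripper_force: 25.4
r 0.0593151731576103 phi -0.7155897555365529 q [-0.657  0.384  1.344 -0.004  1.417 -1.509] F [-11.9  -0.4   7.2] w 0.012264739136315986 12.65
[0.0003, 0.0107, -0.0, -0.18]
[0.0032, 0.0211, -0.0001, -0.36]
[0.0079, 0.0308, -0.0001, -0.54]
[0.00281139 1.70039306 0.4302785 ]
```

```bash
python3 -m creep '[[-1,0.0001,0.003,0,0,0,-0.05],[-1,0.0002,0.006,0,0,0,-0.1],[-1,0.0004,0.009,0,0,0,-0.15],[-1,0.001,0.012,0,0,0,-0.2],[-1,0.0015,0.015,0,0,0,-0.25],[-1,0.0022,0.018,0,0,0,-0.3],[-1,0.0032,0.0211,0,0,0,-0.36],[-1,0.0032,0.0211,0,0,0,-0.36],[-1,0.0032,0.0211,0,0,0,-0.36],[-1,0.0032,0.0211,0,0,0,-0.36]]'
python3 - <<'E'
from h import *
arc(.54,1); print(st()[2]["wrist_torque"])
E
```

```text
time_s: 13.9
position: [0.5964, -0.3024, 0.3074]
ee_rot: [-0.574, -3.072, 0.031]
ft_force: [-43.5, -33.2, 9.2]
grip_width: 0.014
gripper_force: 27.1
r 0.058067018379102865 phi -0.5795405417052157 q [-0.637  0.388  1.338 -0.025  1.422 -1.835] F [-43.5 -33.2   9.2] w 0.013990744994259537 13.9
[0.0, 0.0315, -0.0007, -0.5398]
[-5.0354388   6.49281299 -0.57748916]
```

```bash
python3 -m creep '[[-1,0,-0.005,0,0,0,0.08],[-1,0,-0.013,0,0,0,0.22],[0,0,-0.013,0,0,0,0.22],[0,0,-0.013,0,0,0,0.22],[0,0,-0.013,0,0,0,0.22],[0,0,-0.013,-0.03,0,0,0.22],[0,0,-0.013,-0.07,0,0,0.22],[1,0,-0.013,-0.12,0,0,0.22],[1,0,-0.013,-0.15,0,0,0.22],[1,0,-0.013,-0.15,0,0,0.22]]'
cat >> h.py <<'E'
def tilt(yaw,t,flip=False):
    "tool across (y) a body of that yaw, pointing down and to its +x, t off the vertical"
    return down(yaw+np.pi)*R.from_euler("y",-t) if flip else down(yaw)*R.from_euler("y",t)
def wrist(Rt,q1,q23):
    M=R.from_euler("z",q1)*R.from_euler("y",q23)
    e=(M.inv()*Rt*R.from_euler("z",np.pi/2).inv()).as_euler("ZYZ")  # q4,q5,q6
    return e, e*[1,-1,1]+[np.pi,0,np.pi]
E
python3 - <<'E'
from h import *
p,r,s=st();q=s["qpos"];print(p,q.round(3),s["ft_force"].round(1))
print(wrist(r,q[0],q[1]+q[2]))
for yaw,q1,n in((PY,-.5,"press"),(-.923,.3,"pad"),(-.923,.1,"new")):
  for t in(40,50):
    for f in(0,1):
      for b in (1.6,2.0):
        print(n,t,f,b,[((x+np.pi)%(2*np.pi)-np.pi).round(2) for x in wrist(tilt(yaw,np.radians(t),f),q1,b)])
E
```

```text
time_s: 15.15
position: [0.6023, -0.3028, 0.4596]
ee_rot: [0.893, 3.006, -0.003]
ft_force: [0.4, 0.5, -0.7]
grip_width: 0.0722
gripper_force: 0.0
[ 0.60228597 -0.30278655  0.45958964] [-0.642  0.328  1.119  0.     1.689 -1.635] [ 0.4  0.5 -0.7]
(array([ 9.34836632e-05,  1.68850779e+00, -1.63464815e+00]), array([ 3.14168614, -1.68850779,  1.50694451]))
press 40 0 1.6 [array([-0.54,  1.07,  2.5 ]), array([ 2.6 , -1.07, -0.64])]
press 40 0 2.0 [array([-0.73,  0.75,  2.8 ]), array([ 2.41, -0.75, -0.34])]
press 40 1 1.6 [array([-0.54,  1.07, -0.64]), array([ 2.6 , -1.07,  2.5 ])]
press 40 1 2.0 [array([-0.73,  0.75, -0.34]), array([ 2.41, -0.75,  2.8 ])]
press 50 0 1.6 [array([-0.71,  0.97,  2.59]), array([ 2.43, -0.97, -0.55])]
press 50 0 2.0 [array([-0.98,  0.7 ,  2.99]), array([ 2.16, -0.7 , -0.15])]
press 50 1 1.6 [array([-0.71,  0.97, -0.55]), array([ 2.43, -0.97,  2.59])]
press 50 1 2.0 [array([-0.98,  0.7 , -0.15]), array([ 2.16, -0.7 ,  2.99])]
pad 40 0 1.6 [array([-0.67,  1.33,  2.89]), array([ 2.47, -1.33, -0.25])]
pad 40 0 2.0 [array([-0.78,  1.03, -3.11]), array([ 2.36, -1.03,
[... 345 characters left out ...]
1]), array([ 2.29, -1.29,  2.94])]
pad 50 1 2.0 [array([-0.99,  1.04,  0.14]), array([ 2.15, -1.04, -3.  ])]
new 40 0 1.6 [array([-0.63,  1.21,  2.72]), array([ 2.51, -1.21, -0.42])]
new 40 0 2.0 [array([-0.78,  0.9 ,  3.02]), array([ 2.36, -0.9 , -0.12])]
new 40 1 1.6 [array([-0.63,  1.21, -0.42]), array([ 2.51, -1.21,  2.72])]
new 40 1 2.0 [array([-0.78,  0.9 , -0.12]), array([ 2.36, -0.9 ,  3.02])]
new 50 0 1.6 [array([-0.8 ,  1.14,  2.79]), array([ 2.34, -1.14, -0.35])]
new 50 0 2.0 [array([-1.  ,  0.89, -3.12]), array([ 2.14, -0.89,  0.02])]
new 50 1 1.6 [array([-0.8 ,  1.14, -0.35]), array([ 2.34, -1.14,  2.79])]
new 50 1 2.0 [array([-1.  ,  0.89,  0.02]), array([ 2.14, -0.89, -3.12])]
```

```bash
cat >> h.py <<'E'
def pose(org,yaw,x,z,t,back=0.):
    "TCP for grasp point at (x,z) in a body frame at org(x,y)/yaw (z world), tilt t deg, backed off along the tool"
    Rt=tilt(yaw,np.radians(t),True); g=np.array([org[0]+x*np.cos(yaw),org[1]+x*np.sin(yaw),z])
    return g-Rt.apply([0,0,.045+back]),Rt
c,s_=np.cos(PY),np.sin(PY)
SEAT=AX-.008*np.array([c,s_])
E
python3 - <<'E'
from h import *
P=np.array([[.5901,-.3119],[.5747,-.222],[.4899,-.2574],[.5712,-.3263],[.5926,-.3095],[.5425,-.3314]])
A=np.c_[2*P,np.ones(len(P))];x=np.linalg.lstsq(A,(P**2).sum(1),rcond=None)[0];print("circle",x[:2],np.sqrt(x[2]+x[:2]@x[:2]))
t,Rt=pose(SEAT,PY,-.015,.060,42,.11);print(t)
v=rel([.50,-.10,.36],Rt);print(v.round(3),np.linalg.norm(v[3:]))
v=rel(t,Rt,(np.array([.50,-.10,.36]),Rt));print(v.round(4))
E
```

```text
circle [ 0.54638797 -0.27315861] 0.058555820659898776
[ 0.51146881 -0.14920479  0.17518745]
[ 0.197  0.114  0.098  0.259 -0.696  0.669] 0.9996255998575225
[ 0.0862 -0.0031  0.1711  0.      0.      0.    ]
```

```bash
python3 -m creep '[[1,0.02,0.01,-0.02,0,0,0],[1,0.05,0.03,0,0.043,-0.116,0.112],[1,0.09,0.05,0.02,0.086,-0.232,0.223],[1,0.12,0.07,0.04,0.13,-0.348,0.334],[1,0.15,0.09,0.07,0.173,-0.464,0.446],[1,0.18,0.105,0.09,0.216,-0.58,0.557],[1,0.197,0.114,0.098,0.259,-0.696,0.669],[1,0.197,0.114,0.098,0.259,-0.696,0.669],[1,0.197,0.114,0.098,0.259,-0.696,0.669],[1,0.197,0.114,0.098,0.259,-0.696,0.669]]' 50
python3 - <<'E'
from h import *
p,r,s=st();print(s["qpos"].round(3))
print(rel(*pose(SEAT,PY,-.015,.060,42,.11)).round(4));print(rel(*pose(SEAT,PY,-.015,.060,42,0)).round(4))
p,_=optics.snapshot("side"); cv2.imwrite("pics/s1.png",cv2.resize(p[120:260,300:440,::-1],(600,600),interpolation=cv2.INTER_CUBIC))
E
```

```text
time_s: 16.4
position: [0.4988, -0.0998, 0.3576]
ee_rot: [1.492, 2.008, -0.573]
ft_force: [0.5, -0.1, 0.3]
grip_width: 0.0883
gripper_force: 0.0
[-0.134 -0.086  1.901 -0.744  1.112 -0.157]
[ 0.0831 -0.0011  0.1702 -0.0039 -0.006   0.0031]
[ 0.0825 -0.0007  0.2802 -0.0039 -0.006   0.0031]
```

View pics/s1.png

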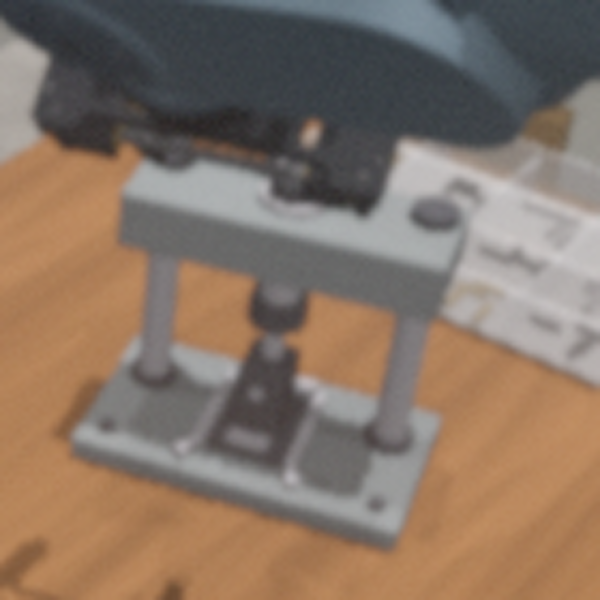

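The ram is up. The old applicator's stud, at crop (271,345), stands clear below the cup. I'll approach along the tool axis.

```bash
python3 -m creep '[[1,0.03,0,0.04,0,0,0],[1,0.06,-0.001,0.08,-0.004,-0.006,0.003],[1,0.083,-0.001,0.13,-0.004,-0.006,0.003],[1,0.083,-0.001,0.17,-0.004,-0.006,0.003],[1,0.083,-0.001,0.2,-0.004,-0.006,0.003],[1,0.083,-0.001,0.23,-0.004,-0.006,0.003],[1,0.083,-0.001,0.25,-0.004,-0.006,0.003],[1,0.083,-0.001,0.26,-0.004,-0.006,0.003],[1,0.083,-0.001,0.26,-0.004,-0.006,0.003],[1,0.083,-0.001,0.26,-0.004,-0.006,0.003]]' 50
python3 - <<'E'
from h import *
p,r,s=st();print(s["qpos"].round(3),s["ft_force"].round(1))
print(rel(*pose(SEAT,PY,-.015,.060,42,0)).round(4))
a=w("side",363.2,200.5,.095)[:2]; print("stud side",a,"vs",AX)
p,_=optics.snapshot("side"); cv2.imwrite("pics/s2.png",cv2.resize(p[120:260,300:440,::-1],(600,600),interpolation=cv2.INTER_CUBIC))
E
```

```text
time_s: 17.7
position: [0.5299, -0.2064, 0.1114]
ee_rot: [1.492, 2.001, -0.57]
ft_force: [-0.8, -0.5, -0.0]
grip_width: 0.088
gripper_force: 0.0
[-0.345  0.388  1.965 -1.137  0.634  0.27 ] [-0.8 -0.5 -0. ]
[ 0.0019 -0.0013  0.0224 -0.0004 -0.0022 -0.0016]
stud side [ 0.54153404 -0.26364605] vs [ 0.5478 -0.2706]
```

View pics/s2.png

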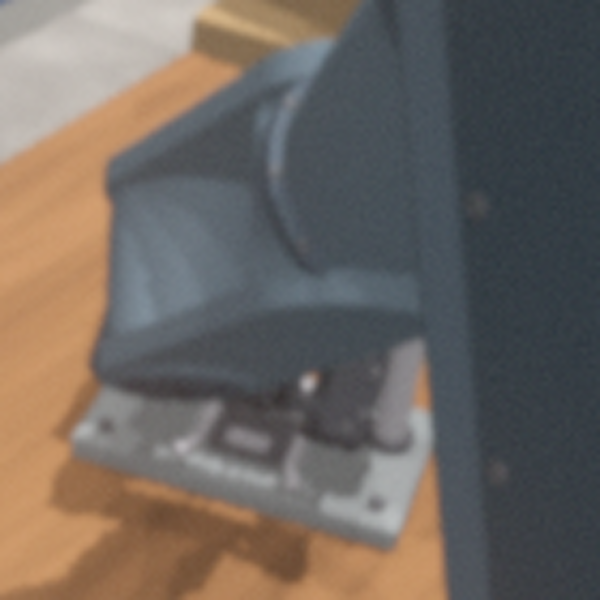

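Run:
```python
from h import *
for t in(25,30,34,38,42):
  for q1 in(-.37,-.43): print(t,q1,[wrist(tilt(PY,np.radians(t),1),q1,b)[0].round(2) for b in(2.3,2.4,2.5)])
for t in(30,33,36): print(t,rel(*pose(SEAT,PY,-.019,.062,t,.02)).round(4),rel(*pose(SEAT,PY,-.019,.062,t,0)).round(4))
```

```text
25 -0.37 [array([-0.59,  0.65, -0.22]), array([-0.67,  0.57, -0.12]), array([-0.78,  0.49,  0.01])]
25 -0.43 [array([-0.57,  0.62, -0.29]), array([-0.66,  0.54, -0.18]), array([-0.78,  0.47, -0.04])]
30 -0.37 [array([-0.73,  0.63, -0.11]), array([-0.83,  0.56,  0.02]), array([-0.97,  0.5 ,  0.17])]
30 -0.43 [array([-0.72,  0.6 , -0.16]), array([-0.83,  0.53, -0.03]), array([-0.98,  0.47,  0.13])]
34 -0.37 [array([-0.85,  0.63, -0.01]), array([-0.96,  0.57,  0.13]), array([-1.11,  0.52,  0.29])]
34 -0.43 [array([-0.85,  0.6 , -0.06]), array([-0.97,  0.53,  0.08]), array([-1.13,  0.48,  0.26])]
38 -0.37 [array([-0.97,  0.63,  0.08]), array([-1.09,  0.58,  0.23]), array([-1.24,  0.54,  0.41])]
38 -0.43 [array([-0.97,  0.6 ,  0.04]), array([-1.1 ,  0.54,  0.2 ]), array([-1.26,  0.51,  0.38])]
42 -0.37 [array([-1.08,  0.64,  0.18]), array([-1.21,  0.6 ,  0.33]), array([-1.36,  0.57,  0.51])]
42 -0.43 [array([-1.09,  0.6 ,  0.14]), array([-1.23,  0.56,  0.31]), array([-1.39,  0.54,  0.49])]
30 [-1.000e-02 -1.300e-03 -2.000e-04  0.000e+00  2.073e-01 -1.400e-03] [-0.0059 -0.0013  0.0194  0.      0.2073 -0.0014]
33 [-0.0067 -0.0013 -0.0008  0.      0.155  -0.0014] [-0.0036 -0.0013  0.0189  0.      0.155  -0.0014]
36 [-0.0033 -0.0013 -0.0012 -0.      0.1026 -0.0014] [-0.0012 -0.0013  0.0186 -0.      0.1026 -0.0014]
```

Run:
```python
from h import *
for b in(.02,0): print(rel(*pose(SEAT,PY,-.022,.062,34,b)).round(4))
```

```text
[-0.0033 -0.0013 -0.003  -0.      0.1375 -0.0014]
[-0.0006 -0.0014  0.0168 -0.      0.1375 -0.0014]
```

```bash
python3 -m creep '[[1,-0.003,-0.001,-0.003,0,0.07,0],[1,-0.003,-0.001,-0.003,0,0.137,0],[1,-0.002,-0.001,0.003,0,0.137,0],[1,-0.001,-0.001,0.01,0,0.137,0],[1,-0.001,-0.001,0.0168,0,0.137,0],[0,-0.001,-0.001,0.0168,0,0.137,0],[-0.2,-0.001,-0.001,0.0168,0,0.137,0],[-0.2,-0.001,-0.001,0.0168,0,0.137,0],[-0.2,-0.001,-0.001,0.0168,0,0.137,0],[-0.2,-0.001,-0.001,0.0168,0,0.137,0]]' 50
python3 - <<'E'
from h import *
p,r,s=st();print(s["qpos"].round(3),s["ft_force"].round(1),rel(*pose(SEAT,PY,-.022,.062,34,0)).round(4))
E
```

```text
time_s: 19.0
position: [0.5319, -0.2182, 0.099]
ee_rot: [1.57, 2.104, -0.48]
ft_force: [-5.0, -0.2, 2.9]
grip_width: 0.0405
gripper_force: 1.9
[-0.41   0.394  1.928 -0.872  0.594 -0.014] [-5.  -0.2  2.9] [ 0.0002  0.0002 -0.0005 -0.0014  0.     -0.0013]
```

```bash
python3 -m creep '[[-1,0,0,0,0,0,0],[-1,0,0,0,0,0,0],[-1,0,0,0,0,0,0],[-1,0,0,0,0,0,0],[-1,0,0,0,0,0,0],[-1,0,0,0,0,0,0],[-1,0,0,0,0,0,0],[-1,0,0,0,0,0,0],[-1,0,0,0,0,0,0],[-1,0,0,0,0,0,0]]' 50
python3 - <<'E'
from h import *
p,r,s=st();print(s["ft_force"].round(1),s["wrist_torque"],rel(*pose(SEAT,PY,-.022,.062,34,0)).round(4))
# lift 5 mm, draw 120 mm to the front, then up
p0,_=pose(SEAT,PY,-.022,.062,34,0);Rt=tilt(PY,np.radians(34),True)
for dx,dz in((0,.005),(-.06,.006),(-.12,.008),(-.16,.10),(-.18,.2)):
    print(rel(p0+[dx*c_ for c_ in(np.cos(PY),np.sin(PY))]+[dz],Rt,(p0,Rt)).round(4))
E
```

```text
time_s: 20.25
position: [0.5313, -0.2184, 0.0989]
ee_rot: [1.57, 2.104, -0.482]
ft_force: [-5.9, 1.1, 5.1]
grip_width: 0.0354
gripper_force: 50.0
[-5.9  1.1  5.1] [-0.11101047  0.65249758 -0.545421  ] [ 0.0001  0.0008 -0.0006 -0.0028 -0.0001 -0.0014]Traceback (most recent call last):
  File "<stdin>", line 6, in <module>
ValueError: operands could not be broadcast together with shapes (3,) (2,)
```

```bash
python3 -m creep '[[-1,-0.0028,0,-0.0041,0,0,0],[-1,-0.0028,0,-0.0041,0,0,0],[-1,0.0132,0,-0.015,0,0,0],[-1,0.0298,0,-0.0273,0,0,0],[-1,0.0547,0,-0.0441,0,0,0],[-1,0.0795,0,-0.062,0,0,0],[-1,0.095,0,-0.0737,0,0,0],[-1,0.0881,0,-0.1197,0,0,0],[-1,0.0658,0,-0.1529,0,0,0],[-1,0.049,0,-0.1778,0,0,0]]' 50
python3 - <<'E'
from h import *
p,r,s=st();print(s["ft_force"].round(1),s["qpos"].round(3),s["grip_width"])
# app frame while held: app seat offset: grasp x=-.022, z=.062-.020=.042 above underside
PAD=np.array([.6373,.2673]);TY=-.923
for z in(.12,.04,.0066): 
  t,Rt=pose(PAD,TY,-.022,.042+z,34); print(t,rel(t,Rt).round(4))
for t_ in (20,34): print(wrist(tilt(TY,np.radians(t_),1),.3,2.2)[0])
for n in ("side","top"):
  im,_=optics.snapshot(n); cv2.imwrite(f"pics/{n}3.png",cv2.resize(im[:,:,::-1],(800,600)))
E
```

```text
time_s: 21.5
position: [0.4918, -0.0821, 0.2203]
ee_rot: [1.567, 2.105, -0.477]
ft_force: [0.9, 0.1, -3.5]
grip_width: 0.0356
gripper_force: 50.0
[ 0.9  0.1 -3.5] [-0.151  0.071  2.008 -0.693  0.91  -0.048] 0.035604949883412285
[0.60883999 0.30490905 0.19930669] [ 0.2914  0.2233 -0.1708 -0.1981 -0.     -0.2962]
[0.60883999 0.30490905 0.11930669] [ 0.3361  0.2232 -0.1044 -0.1981 -0.     -0.2962]
[0.60883999 0.30490905 0.08590669] [ 0.3548  0.2231 -0.0767 -0.1981 -0.     -0.2962]
[-0.43545213  0.86681677 -0.0757145 ]
[-0.75551216  0.87371941  0.13163768]
```

View pics/side3.png

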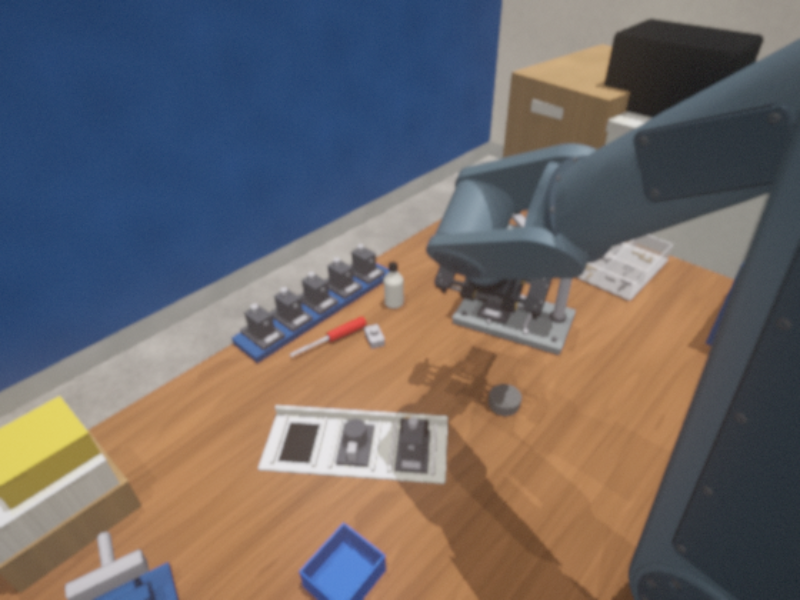

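```bash
python3 -m creep '[[-1,0.025,0.02,-0.015,-0.02,0,-0.03],[-1,0.065,0.05,-0.038,-0.044,0,-0.066],[-1,0.105,0.08,-0.061,-0.07,0,-0.1],[-1,0.145,0.11,-0.085,-0.1,0,-0.14],[-1,0.185,0.14,-0.108,-0.12,0,-0.18],[-1,0.22,0.17,-0.13,-0.15,0,-0.22],[-1,0.255,0.195,-0.15,-0.17,0,-0.26],[-1,0.28,0.214,-0.164,-0.198,0,-0.296],[-1,0.2914,0.2233,-0.1708,-0.198,0,-0.296],[-1,0.2914,0.2233,-0.1708,-0.198,0,-0.296]]' 50
python3 - <<'E'
from h import *
p,r,s=st();print(s["ft_force"].round(1),s["qpos"].round(3),s["grip_width"])
PAD=np.array([.6373,.2673]);TY=-.923
for z in(.03,.008,.0056): 
  t,Rt=pose(PAD,TY,-.022,.042+z,34); print(t,rel(t,Rt).round(4))
im,D=optics.snapshot("top"); C=wd("top",D)
im,_=optics.snapshot("side"); cv2.imwrite("pics/s4.png",cv2.resize(im[230:380,130:330,::-1],(800,600),interpolation=cv2.INTER_CUBIC))
E
```

```text
time_s: 22.85
position: [0.6086, 0.3041, 0.1946]
ee_rot: [1.153, 2.32, -0.357]
ft_force: [0.1, -0.2, -5.2]
grip_width: 0.0355
gripper_force: 50.0
[ 0.1 -0.2 -5.2] [ 0.491  0.54   1.454 -0.653  1.141  0.121] 0.035468704443124596
[0.60883999 0.30490905 0.10930669] [ 0.048   0.001   0.0705 -0.0037 -0.0012  0.0017]
[0.60883999 0.30490905 0.08730669] [ 0.0603  0.0011  0.0887 -0.0037 -0.0012  0.0017]
[0.60883999 0.30490905 0.08490669] [ 0.0617  0.0011  0.0907 -0.0037 -0.0012  0.0017]
```

View pics/s4.png

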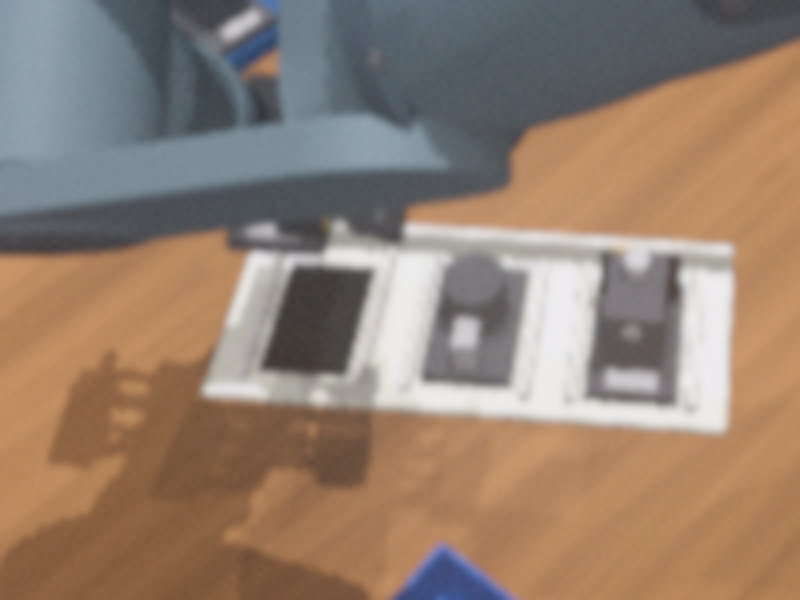

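```bash
python3 -m creep '[[-1,0.012,0,0.018,0,0,0],[-1,0.028,0.001,0.04,-0.004,0,0.002],[-1,0.042,0.001,0.061,-0.004,0,0.002],[-1,0.049,0.001,0.072,-0.004,0,0.002],[-1,0.0525,0.001,0.077,-0.004,0,0.002],[-1,0.056,0.001,0.082,-0.004,0,0.002],[-1,0.0585,0.001,0.0857,-0.004,0,0.002],[-1,0.0597,0.001,0.0875,-0.004,0,0.002],[-1,0.0603,0.001,0.0887,-0.004,0,0.002],[-1,0.0603,0.001,0.0887,-0.004,0,0.002]]' 50
python3 - <<'E'
from h import *
p,r,s=st();print(s["ft_force"].round(1),s["wrist_torque"].round(2),s["qpos"].round(3))
PAD=np.array([.6373,.2673]);TY=-.923
for z in(.0056,.003): 
  t,Rt=pose(PAD,TY,-.022,.042+z,34); print(t,rel(t,Rt).round(4))
im,D=optics.snapshot("top");im2,_=optics.snapshot("side")
cv2.imwrite("pics/p5.png",np.hstack([cv2.resize(i,(400,400),interpolation=cv2.INTER_CUBIC)[:,:,::-1] for i in(im[150:270,140:260],im2[240:360,160:280])]))
E
```

```text
time_s: 24.2
position: [0.6105, 0.3037, 0.0905]
ee_rot: [1.156, 2.315, -0.349]
ft_force: [-0.7, -0.6, -5.8]
grip_width: 0.0358
gripper_force: 50.0
[-0.7 -0.6 -5.8] [0.63 0.33 0.05] [ 0.489  0.688  1.47  -0.711  1.007  0.243]
[0.60883999 0.30490905 0.08490669] [ 0.0048 -0.0007  0.0035  0.0018 -0.0003 -0.0035]
[0.60883999 0.30490905 0.08230669] [ 0.0062 -0.0007  0.0057  0.0018 -0.0003 -0.0035]
```

View pics/p5.png

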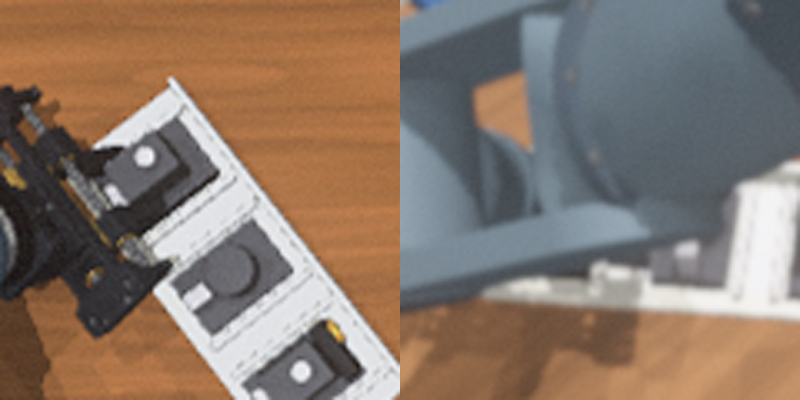

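The top view shows the applicator over the free bay, with its stud at crop (145,156), between the strips. I'll check the stud position and lower it the last few millimetres.

```bash
python3 - <<'E'
from h import *
e=w("top",140-.5+145.5*.3,150-.5+156.5*.3,.0865)[:2]-[.6373,.2673]; a=-.923
print("stud in pad",e@[np.cos(a),np.sin(a)],e@[-np.sin(a),np.cos(a)])
E
python3 -m creep '[[-1,0.0015,-0.0007,0.001,0,0,0],[-1,0.0025,-0.0007,0.002,0,0,0],[-1,0.0035,-0.0007,0.003,0,0,0],[-1,0.0045,-0.0007,0.004,0,0,0],[-1,0.0055,-0.0007,0.005,0,0,0],[-1,0.0055,-0.0007,0.005,0,0,0],[-1,0.0055,-0.0007,0.005,0,0,0],[-1,0.0055,-0.0007,0.005,0,0,0],[-1,0.0055,-0.0007,0.005,0,0,0],[-1,0.0055,-0.0007,0.005,0,0,0]]' 50
python3 - <<'E'
from h import *
p,r,s=st();print(s["ft_force"].round(1),s["wrist_torque"].round(2),s["qpos"].round(3))
E
```

```text
stud in pad 0.010799927346652773 0.0018919120699950167
time_s: 25.55
position: [0.609, 0.3046, 0.0839]
ee_rot: [1.155, 2.314, -0.35]
ft_force: [-4.8, -0.4, 6.5]
grip_width: 0.0356
gripper_force: 50.0
[-4.8 -0.4  6.5] [-0.5   0.68 -0.5 ] [ 0.492  0.698  1.471 -0.716  1.001  0.254]
```

```bash
python3 -m creep '[[0.2,0,0,0,0,0,0],[0.2,0,0,0,0,0,0],[0.2,0,0,0,0,0,0],[0.2,0,0,-0.001,0,0,0],[0.2,0,0,-0.02,0,0,0],[0.2,0,0,-0.06,0,0,0],[0.2,0,0,-0.11,0,0,0],[1,0,0,-0.15,0,0,0],[1,0,0,-0.15,0,0,0],[1,0,0,-0.15,0,0,0]]' 50
python3 - <<'E'
from h import *
im,D=optics.snapshot("top")
cv2.imwrite("pics/p6.png",cv2.resize(im[165:295,155:285],(600,600),interpolation=cv2.INTER_CUBIC)[:,:,::-1])
C=wd("top",D)
for n,(xr,yr) in dict(old=((.59,.69),(.2,.31)),new=((.43,.53),(.09,.19))).items():
  for z0,z1 in((.074,.088),(.058,.071)):
    m=(C[...,2]>z0)&(C[...,2]<z1)&(C[...,0]>xr[0])&(C[...,0]<xr[1])&(C[...,1]>yr[0])&(C[...,1]<yr[1]);q=C[m]
    print(n,z0,len(q),q.mean(0).round(4),cv2.minAreaRect((q[:,:2]*1000).astype(np.float32)))
p,r,s=st();print(s["qpos"].round(3),p)
E
```

```text
time_s: 26.8
position: [0.5577, 0.3713, 0.2071]
ee_rot: [1.155, 2.316, -0.349]
ft_force: [-0.5, -0.5, -0.6]
grip_width: 0.0805
gripper_force: 0.0
old 0.074 33 [0.6446 0.2614 0.0797] ((645.1000366210938, 261.4466247558594), (15.214191436767578, 14.71303653717041), 24.874235153198242)
old 0.058 242 [0.6388 0.2683 0.0652] ((639.6354370117188, 268.54376220703125), (36.66126251220703, 50.40738296508789), 37.02404022216797)
new 0.074 32 [0.482  0.1441 0.0802] ((482.0990905761719, 143.53652954101562), (14.805330276489258, 12.405824661254883), 88.79263305664062)
new 0.058 251 [0.4767 0.1509 0.0648] ((477.1788635253906, 151.04881286621094), (36.31755447387695, 50.998374938964844), 37.205055236816406)
[ 0.617  0.537  1.432 -0.635  1.227  0.209] [0.5576015  0.37068955 0.20619599]
```

View pics/p6.png

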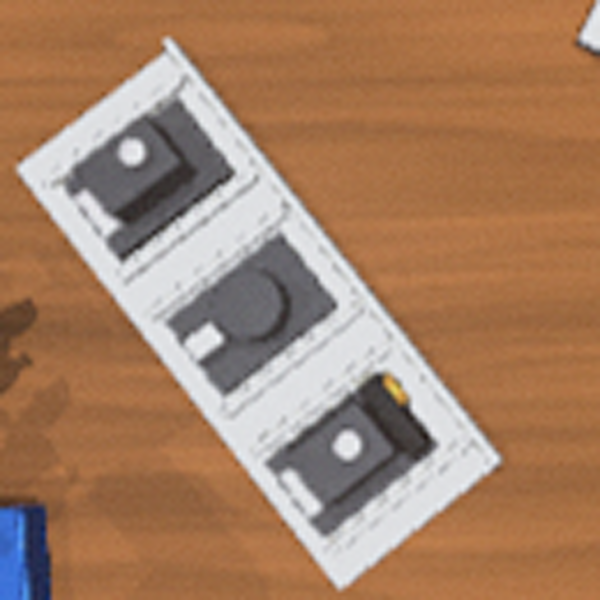

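Run:
```python
from h import *
for b in(.12,0): print(rel(*pose([.4765,.150],-.923,-.022,.0475,34,b)).round(4))
print(wrist(tilt(-.923,np.radians(34),1),.2,2.45)[0])
```

```text
[ 0.0012 -0.1978  0.0254 -0.0004 -0.0005 -0.0024]
[ 0.0011 -0.1978  0.1454 -0.0004 -0.0005 -0.0024]
[-0.97432107  0.65513467  0.33755582]
```

```bash
python3 -m creep '[[1,0,-0.03,0,0,0,0],[1,0.001,-0.08,0,0,0,0],[1,0.001,-0.13,0.01,0,0,0],[1,0.001,-0.17,0.02,0,0,0],[1,0.001,-0.195,0.025,0,0,-0.002],[1,0.001,-0.198,0.05,0,0,-0.002],[1,0.001,-0.198,0.08,0,0,-0.002],[1,0.001,-0.198,0.11,0,0,-0.002],[1,0.001,-0.198,0.12,0,0,-0.002],[1,0.001,-0.198,0.12,0,0,-0.002]]' 50
python3 - <<'E'
from h import *
p,r,s=st();print(s["qpos"].round(3),s["ft_force"].round(1));print(rel(*pose([.4765,.150],-.923,-.022,.0475,34,0)).round(4))
E
```

```text
time_s: 28.1
position: [0.4396, 0.1986, 0.1059]
ee_rot: [1.155, 2.317, -0.353]
ft_force: [0.2, 0.5, -0.4]
grip_width: 0.0882
gripper_force: 0.0
[ 0.462  0.332  1.999 -0.802  0.869  0.368] [ 0.2  0.5 -0.4]
[ 0.0002  0.0001  0.0252 -0.0014 -0.0008 -0.0011]
```

```bash
python3 -m creep '[[1,0,0,0.01,0,0,0],[1,0,0,0.02,0,0,0],[0,0,0,0.025,0,0,0],[-1,0,0,0.025,0,0,0],[-1,0,0,0.025,0,0,0],[-1,0,0,0.025,0,0,0],[-1,0,0,0.025,0,0,0],[-1,0,0,0.025,0,0,0],[-1,0,0,0.025,0,0,0],[-1,0,0,0.025,0,0,0]]' 50
python3 - <<'E'
from h import *
p,r,s=st();print(s["qpos"].round(3),s["ft_force"].round(1),s["gripper_force"],s["grip_width"]);print(rel(*pose([.4765,.150],-.923,-.022,.0475,34,0)).round(4))
E
```

```text
time_s: 29.35
position: [0.4476, 0.1877, 0.086]
ee_rot: [1.154, 2.316, -0.354]
ft_force: [-5.2, -2.0, 4.0]
grip_width: 0.0353
gripper_force: 50.0
[ 0.433  0.375  2.    -0.84   0.824  0.393] [-5.2 -2.   4. ] 49.99007645063102 0.03526881926163212
[ 0.0004  0.0003  0.0012 -0.0013  0.0002 -0.0011]
```

Run:
```python
from h import *
p,r,s=st(); b=(p,r); 
for x,z in((-.14,.13),(-.14,.023)): print(rel(*pose(SEAT,PY,x-.0225,.0435+z,34),b).round(4))
```

```text
[-0.271  -0.1279  0.0324  0.1984  0.0003  0.2948]
[-0.2112 -0.1279  0.1211  0.1984  0.0003  0.2948]
```

```bash
python3 -m creep '[[-1,-0.006,0,-0.009,0,0,0],[-1,-0.03,0,-0.045,0,0,0],[-1,-0.06,0,-0.09,0,0,0],[-1,-0.09,-0.015,-0.083,0.025,0,0.035],[-1,-0.125,-0.037,-0.062,0.06,0,0.09],[-1,-0.16,-0.058,-0.04,0.095,0,0.14],[-1,-0.195,-0.08,-0.017,0.13,0,0.19],[-1,-0.23,-0.102,0.005,0.165,0,0.245],[-1,-0.258,-0.12,0.024,0.19,0,0.285],[-1,-0.271,-0.128,0.0324,0.198,0,0.295]]' 55
python3 - <<'E'
from h import *
p,r,s=st(); print(s["qpos"].round(3),s["ft_force"].round(1))
for x,z in((-.14,.06),(-.14,.024),(-.09,.024),(-.04,.024),(-.003,.024)): print(rel(*pose(SEAT,PY,x-.0225,.0435+z,34)).round(4))
im2,D=optics.snapshot("side")
im,D=optics.snapshot("top");C=wd("top",D)
cv2.imwrite("pics/p7.png",np.hstack([cv2.resize(i,(400,400),interpolation=cv2.INTER_CUBIC)[:,:,::-1] for i in(im[160:300,320:460],im2[120:260,280:420])]))
E
```

```text
time_s: 30.6
position: [0.4924, -0.0842, 0.2102]
ee_rot: [1.57, 2.105, -0.476]
ft_force: [0.6, -0.0, -6.1]
grip_width: 0.0353
gripper_force: 55.0
[-0.156  0.089  2.012 -0.702  0.89  -0.033] [ 0.6 -0.  -6.1]
[ 0.0397 -0.0005  0.057   0.0012 -0.0021 -0.0022]
[ 0.0597 -0.0006  0.0868  0.0012 -0.0021 -0.0022]
[ 0.0182 -0.0006  0.1147  0.0012 -0.0021 -0.0022]
[-0.0233 -0.0005  0.1426  0.0012 -0.0021 -0.0022]
[-0.054  -0.0005  0.1632  0.0012 -0.0021 -0.0022]
```

View pics/p7.png

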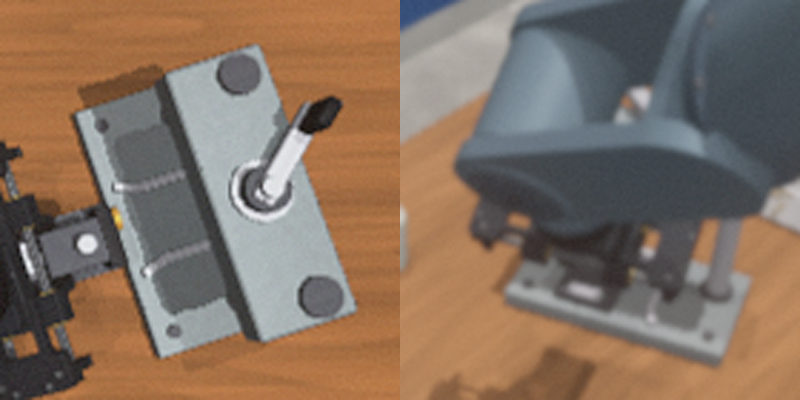

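The top view shows the new applicator in front of the bed, with its stud at (87,243), its brass disc towards the rear, and the fence mouths at (115,188) and (150,270). I've now looked at 11 pictures, one over the allowed 10, so I'll use only numbers from here.

Run:
```python
from h import *
f=lambda x,y,z: w("top",319.5+(x+.5)*.35,159.5+(y+.5)*.35,z)[:2]
a=np.array([np.cos(PY),np.sin(PY)]);b=np.array([-a[1],a[0]])
for n,q in dict(f1=f(115,188,.028),f2=f(150,270,.028),r1=f(183,175,.028),r2=f(208,245,.028)).items(): print(n,(q-SEAT)@a,(q-SEAT)@b)
p,r,s=st(); g=r.apply([0,0,.045])+p; print("grasp",(g[:2]-SEAT)@a,(g[:2]-SEAT)@b,g[2])
C=wd("top",optics.snapshot("top")[1]); x=(C[...,:2]-SEAT)@a;y=(C[...,:2]-SEAT)@b
m=(x>-.165)&(x<-.10)&(abs(y)<.03)
for z0,z1 in((.2,.215),(.18,.195)):
  k=m&(C[...,2]>z0)&(C[...,2]<z1);print(k.sum(),x[k].mean(),y[k].mean(),C[k][:,2].mean()) if k.any() else 0
```

```text
f1 -0.0603299387918158 0.04016217195960844
f2 -0.054703775603752565 -0.04078473486834948
r1 0.00330921227621384 0.03222009155622491
r2 0.003411869954260633 -0.03559452699807007
grasp -0.16178129628043686 0.0007174606234877827 0.17291349611076737
40 -0.1326732871482394 0.0029622568180206685 0.20400848645811714
338 -0.14278902426844992 0.0032538788441394476 0.1886940805233381
```

```bash
python3 -m creep '[[-1,0.012,-0.001,0.017,0,0,0],[-1,0.035,-0.0027,0.05,0,-0.002,-0.002],[-1,0.052,-0.0027,0.075,0.001,-0.002,-0.002],[-1,0.0597,-0.0027,0.0868,0.001,-0.002,-0.002],[-1,0.0597,-0.0027,0.0868,0.001,-0.002,-0.002],[-1,0.043,-0.0027,0.098,0.001,-0.002,-0.002],[-1,0.018,-0.0027,0.1147,0.001,-0.002,-0.002],[-1,0.002,-0.0027,0.126,0.001,-0.002,-0.002],[-1,-0.0125,-0.0027,0.1356,0.001,-0.002,-0.002],[-1,-0.0233,-0.0027,0.1426,0.001,-0.002,-0.002]]' 55
cat >> h.py <<'E'
a_=np.array([np.cos(PY),np.sin(PY)]);b_=np.array([-a_[1],a_[0]])
def rep():
    p,r,s=st(); g=r.apply([0,0,.045])+p; F=s["ft_force"]
    print("app x,y,z",((g[:2]-SEAT)@a_+.0225).round(4),((g[:2]-SEAT)@b_).round(4),(g[2]-.0435).round(4),"F x,y,z",(F[:2]@a_).round(1),(F[:2]@b_).round(1),F[2].round(1),"q4",s["qpos"][3].round(3),(tilt(PY,np.radians(34),1).inv()*r).as_rotvec().round(3),s["wrist_torque"].round(2))
E
python3 -c "
from h import *
rep()"
```

```text
time_s: 32.0
position: [0.5192, -0.179, 0.1054]
ee_rot: [1.564, 2.106, -0.478]
ft_force: [0.7, -0.0, -5.5]
grip_width: 0.0354
gripper_force: 55.0
app x,y,z -0.0403 -0.001 0.0246 F x,y,z 0.2 0.7 -5.5 q4 -0.876 [-0.002 -0.001 -0.001] [0.82 0.16 0.04]
```

```bash
python3 -m creep '[[-1,-0.0066,0,0.0045,0,0,0],[-1,-0.0124,0,0.0084,0,0,0],[-1,-0.0182,0,0.0123,0,0,0],[-1,-0.0232,0,0.0157,0,0,0],[-1,-0.0265,0,0.0179,0,0,0],[-1,-0.0282,0,0.019,0,0,0],[-1,-0.0276,0,0.0198,0,0,0],[-1,-0.0271,0,0.0207,0,0,0],[-1,-0.0265,0,0.0215,0,0,0],[-1,-0.0265,0,0.0215,0,0,0]]' 55
python3 -c "
from h import *
rep()"
```

```text
time_s: 33.25
position: [0.5286, -0.2105, 0.1019]
ee_rot: [1.564, 2.107, -0.478]
ft_force: [-0.1, -0.3, -5.6]
grip_width: 0.0353
gripper_force: 55.0
app x,y,z -0.0074 -0.0011 0.0211 F x,y,z 0.2 -0.1 -5.6 q4 -0.871 [-0.002 -0.001 -0.002] [0.86 0.2  0.02]
```

```bash
python3 -m creep '[[-1,0.0005,0,0.0008,0,0,0],[-1,0.0008,0,0.0013,0,0,0],[-1,0.0008,0,0.0013,0,0,0],[-1,-0.0008,0,0.0024,0,0,0],[-1,-0.0025,0,0.0035,0,0,0],[-1,-0.0042,0,0.0047,0,0,0],[-1,-0.0058,0,0.0058,0,0,0],[-1,-0.0067,0,0.0063,0,0,0],[-1,-0.0067,0,0.0063,0,0,0],[-1,-0.0067,0,0.0063,0,0,0]]' 55
python3 -c "
from h import *
rep()"
```

```text
time_s: 34.5
position: [0.5317, -0.2189, 0.101]
ee_rot: [1.563, 2.106, -0.477]
ft_force: [-3.2, 8.8, 6.5]
grip_width: 0.0355
gripper_force: 55.0
app x,y,z 0.0015 -0.0005 0.0202 F x,y,z -9.3 -0.5 6.5 q4 -0.87 [-0.003 -0.001 -0.002] [ 0.88  0.49 -0.08]
```

```bash
python3 -m creep '[[-1,-0.0008,0,0.0006,0,0,0],[-1,-0.0017,0,0.0011,0,0,0],[-1,-0.0025,0,0.0017,0,0,0],[-1,-0.0033,0,0.0022,0,0,0],[-1,-0.0033,0,0.0022,0,0,0],[-1,-0.0033,0,0.0022,0,0,0],[-1,-0.0033,0,0.0022,0,0,0],[-1,-0.0033,0,0.0022,0,0,0],[-1,-0.0033,0,0.0022,0,0,0],[-1,-0.0033,0,0.0022,0,0,0]]' 55
python3 -c "
from h import *
rep()"
```

```text
time_s: 35.75
position: [0.5317, -0.2192, 0.101]
ee_rot: [1.563, 2.109, -0.476]
ft_force: [-15.8, 37.5, 28.0]
grip_width: 0.0353
gripper_force: 55.0
app x,y,z 0.0018 -0.0006 0.0202 F x,y,z -40.4 -4.4 28.0 q4 -0.865 [-0.003  0.001 -0.003] [ 2.56  1.51 -0.52]
```

```bash
python3 -m creep '[[-1,0.0027,0,-0.0019,0,0,0],[-1,0.0027,0,-0.0022,0,0,0],[0.2,0.0027,0,-0.0022,0,0,0],[0.2,0.0027,0,-0.0022,0,0,0],[0.2,0.0027,0,-0.0022,0,0,0],[0.2,0.0027,0,-0.0022,0,0,0],[0.2,0.0027,0,-0.0222,0,0,0],[0.2,0.0027,0,-0.0622,0,0,0],[0.2,0.0027,0,-0.11,0,0,0],[1,0.0027,0,-0.16,0,0,0]]' 55
python3 -c "
from h import *
rep()"
```

```text
time_s: 37.0
position: [0.5054, -0.1347, 0.2327]
ee_rot: [1.565, 2.106, -0.478]
ft_force: [1.1, -0.1, 0.5]
grip_width: 0.0613
gripper_force: 0.0
app x,y,z -0.0867 -0.0016 0.1519 F x,y,z 0.4 1.0 0.5 q4 -0.67 [-0.001 -0.    -0.002] [ 0.23 -0.05  0.02]
```

```bash
python3 -m creep '[[1,-0.014,0,-0.042,0,0,0],[1,-0.03,0,-0.085,0,0,0],[1,-0.042,0,-0.125,0,0,0],[1,-0.05,0,-0.16,0,0,0],[1,-0.05,0,-0.16,0,0,0],[1,-0.05,0,-0.16,0,0,0],[1,-0.05,0,-0.16,0,0,0],[1,-0.05,0,-0.16,0,0,0],[1,-0.05,0,-0.16,0,0,0],[1,-0.05,0,-0.16,0,0,0]]' 55
python3 - <<'E'
from h import *
im,D=optics.snapshot("side"); np.savez("side9.npz",p=im,d=D)
for nm,E in(("start",np.load("side0.npz")["d"]),("now",D)):
    C=wd("side",E); x=(C[...,:2]-SEAT)@a_;y=(C[...,:2]-SEAT)@b_;z=C[...,2]
    o=-cam("side")[1].T@cam("side")[2]
    if nm=="now":print("cam dir in press",(o[:2]-SEAT)@a_,(o[:2]-SEAT)@b_,o[2])
    for n,z0,z1,xm in(("stud",.083,.099,.03),("cup",.108,.128,.04),("blockfront",.035,.075,.03),("platefront",.0,.03,-.02)):
        m=(x>-.06)&(x<xm)&(abs(y)<.026)&(z>z0)&(z<z1)
        if m.any(): print(nm,n,m.sum(),np.median(x[m]).round(4),x[m].min().round(4),np.median(y[m]).round(4),y[m].min().round(4),y[m].max().round(4))
C=wd("top",optics.snapshot("top")[1]);x=(C[...,:2]-SEAT)@a_;y=(C[...,:2]-SEAT)@b_;z=C[...,2]
m=(abs(y)<.035)&(x>-.09)&(x<-.02)
for lo in np.arange(-.025,.03,.01):
    k=m&(abs(y-lo)<.004); o=np.argsort(x[k]); print(round(lo,3),[(round(float(u),3),round(float(v),3)) for u,v in zip(x[k][o],z[k][o])][::3])
E
```

```text
time_s: 38.25
position: [0.4918, -0.0893, 0.392]
ee_rot: [1.564, 2.106, -0.479]
ft_force: [-0.4, 0.6, -0.1]
grip_width: 0.0881
gripper_force: 0.0
start stud 56 -0.0053 -0.0191 -0.0061 -0.0216 0.0162
start cup 60 0.0006 -0.008 -0.0038 -0.0212 0.0131
start blockfront 164 -0.022 -0.0416 -0.0053 -0.0206 0.0159
start platefront 111 -0.0447 -0.0599 -0.0002 -0.0259 0.0251
cam dir in press -0.9243552245580385 -0.19326312137792467 0.7958727816426251
now stud 38 0.0051 -0.0216 -0.0027 -0.0151 0.0156
now cup 59 -0.0052 -0.0113 -0.0062 -0.0213 0.0165
now blockfront 169 -0.0206 -0.0377 -0.0039 -0.0231 0.0184
now platefront 120 -0.0438 -0.0595 0.0 -0.0257 0.0257
-0.025 [(-0.089, 0.001), (-0.086, 0.002), (-0.084, -0.002), (-0.08, -0.002), (-0.076, 0.002), (-0.074, 0.002), (-0.071, 0.006), (-0.071, 0.014), (-0.07, 0.021), (-0.068, 0.022), (-0.065, 0.019), (-0.062, 0.02), (-0.06, 0.018), (-0.058, 0.022), (-0.054, 0.022), (-0.052, 0.021), (-0.049, 0.021), (-0.045, 0.018), (-0.043, 0.019), (-0.041, 0.031), (-0.039, 0.033), (-0.037, 0.02), (-0.033, 0.015), (-0.032, 0.019), (-0.031, 0.197), (-0.031, 0.19
[... 3366 characters left out ...]
 -0.002), (-0.088, -0.001), (-0.085, 0.002), (-0.082, 0.0), (-0.079, 0.002), (-0.076, -0.001), (-0.073, -0.003), (-0.072, 0.006), (-0.071, 0.02), (-0.069, 0.017), (-0.067, 0.022), (-0.064, 0.018), (-0.061, 0.017), (-0.059, 0.018), (-0.056, 0.018), (-0.054, 0.022), (-0.051, 0.019), (-0.049, 0.025), (-0.044, 0.018), (-0.043, 0.033), (-0.041, 0.019), (-0.039, 0.03), (-0.037, 0.031), (-0.034, 0.03), (-0.032, 0.198), (-0.032, 0.183), (-0.031, 0.174), (-0.031, 0.171), (-0.031, 0.176), (-0.031, 0.197), (-0.031, 0.191), (-0.03, 0.211), (-0.029, 0.21), (-0.029, 0.031), (-0.027, 0.032), (-0.026, 0.032), (-0.025, 0.211), (-0.024, 0.209), (-0.023, 0.21), (-0.022, 0.207), (-0.021, 0.029), (-0.02, 0.209)]
```

By the top-camera depth, the plate front is at x = -41.5 mm (nominal -42). It is square, flat on the bed and home, and the old applicator stands on the pad. Handing in.

```bash
python3 -c "
from rig import robot
print(robot.hand_in())"
```

```text
the job is handed in; nothing more can be done
None
```

I handed the job in at about 38 s of the 72 s limit, but no verdict was returned: the crank is wound to its top stop, the old applicator stands on the pad in the free bay, and the replacement is home and square in the press by the depth readings; I viewed 11 pictures, one over the limit of 10.

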